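# Sweep the heel blanks onto the tray with the straightedge

## Robot

A 6-joint arm with a two-finger parallel gripper is mounted at the origin on the work surface. World frame = base frame: x ahead of the robot, y to its left, z up, the work surface at z = 0. Lengths are in m, angles in rad, forces in N, time in s.
With the tool pointing down it reaches from about 0.325 to 0.85 m from the base axis. Payload 15.5 kg.
Tool frame: the origin (TCP) lies on the centre line of the jaws, within the pads' length; the fingertips stand 17 mm ahead of it and the grasp point (between the pads) lies 2 mm behind it; z points along the fingers, y is the direction in which the jaws open and shut (so a half turn about z gives the same grasp; the last joint's range is limited). The gripper opens to 91 mm and grips with 3 to 60 N. Pads are 32 mm wide; open, the fingers measure 118 mm over their backs; the gripper's body (76 mm by 178 mm) begins 60 mm behind the grasp point.
Start: joints at [1.175, 0.494, 1.345, -0, 1.302, -0.096], TCP at [0.185, 0.597, 0.231] pointing down, gripper open.
Joint ranges: [-2.91, 2.91], [-0.82, 2.16], [0.22, 2.67], [-1.22, 4.37], [0.12, 2.79], [-3.08, 3.08]. Speed limits (rad/s): [1.89, 1.89, 2.57, 3.01, 3.01, 3.01].

## Interface

Orientations are given as a 3x3 rotation matrix whose columns are the frame's x, y, z axes.
In Python, from station import observe, camera, close_job gives the robot as it stands.
- The arm moves only by the tool send_rows, never from a script. Its argument "motion" is a list of rows, each a list of 2 entries, a list of its own where there are three numbers: the shift along the world's x, y, z in m, then the turn about the world's z in degrees. A call has 1 to 5 rows; each row shifts and turns the pose as measured when the row begins; what a row does not reach is not made up. A row lasts 1/12 s, in which the tool goes at most 41.7 mm and 7.16 degrees, less where a joint would pass 70% of its speed; a pose out of reach is approached as far as the arm can. A call with a gripper value outside its range is refused whole. "claw" is the opening, from 0 (shut) to 1 (fully open), set as the call begins (left out, the last holds). The fingers move at their own pace and stop on an object; "force" is the grip in N (left out, the last holds). Time passes only in rows, so rows that do not move let the fingers close. It gives the time, the measured TCP pose, the force and the opening at its end, in the units of the state.
- observe(): the state, without advancing time (a new reading comes with each control period).
- camera(name): name is "scene" or "top" or "wrist"; returns a dict with "pixels" (480x640x3 uint8, blue, green, red), "intrinsics" (3x3 intrinsics, pixels), "k1" (the pictures are not rectified: a ray, as slopes to the right and down, at radius r is drawn at 1 + k1 r^2 times it, then the intrinsics apply), "extrinsics" (4x4, takes a point from camera to world coordinates). Camera axes: x right, y down, z forward; pixel columns grow to the right and rows downward; lengths in m; the calibration is good to about 2 mm. A picture is of the moment at which its call begins. There is no depth.
- close_job(): hands the job in, once; it reports no verdict.
The state is a dict: "time_s": time; "q": joint angles; "dq": joint speeds; "effort": joint torques, N m; "ee_pos": TCP position; "orientation": TCP orientation; "force": force on the tool from outside, world axes, zero at the start; "moment": the same for the moment, N m; "width": finger opening in m.
Only numpy, scipy, OpenCV 4.12 (cv2) and the standard library are available. Lean on these libraries where they do the work, as an engineer would, in place of code of your own. Each camera call takes 0.05 s, during which the arm holds its last target.

## Task

Take the straightedge by its grip rib, bring it down to the cutting board behind the four heel blanks, gather all four ahead of its long edge while they are still on the board, and push them together as one group through the open side of the plywood tray until every blank lies flat and wholly on the tray. Push the blanks with the straightedge only, not with the fingers, and leave the other things on the bench where they are. Then lay the straightedge down flat on the cutting board and let go.

Things in the scene. Friction and masses are not known exactly. Their poses are not given: they have to be found in the camera images.
- board: White plastic cutting board lying on the bench (fixed), 300 mm along its x, 320 mm along its y, 15 mm thick. Origin at the centre of its underside. Its -y edge faces the tray.
- tray: Plywood tray (fixed), 312 mm (x) by 180 mm (y), butted to the board's -y edge (gap up to 5 mm), same yaw as the board. Rims 42 mm high, 10 mm thick, on three sides; the +y side, facing the board, is open, its edge at y = +90 mm. Floor 12 mm above the bench, 3 mm below the board's top: parts slide straight across. Origin: centre of its underside.
- straightedge_mid (a point): Centre, 19 mm above the underside, of the loose straightedge lying flat on the bench beyond the board's +y edge, 0.4 kg: aluminium blade 250 mm long (x), 60 wide (y), 10 thick; on it, along the middle, an upright wooden grip rib 160 mm long, 14 wide (pinch it along y), reaching from 10 to 38 mm above the underside. Both long blade edges (y = +30, -30 mm) are alike.
- blank0_mid (a point): Centre, 10 mm above its underside, of a loose stacked-leather heel blank lying flat on the board: D-shaped in plan, 64 mm long (its x; rounded end at +x, flat end at -x), 56 mm wide (its y), 20 mm high, about 55 g.
- blank1_mid (a point): Centre of another, identical heel blank on the board.
- blank2_mid (a point): Centre of another, identical heel blank on the board.
- blank3_mid (a point): Centre of another, identical heel blank on the board.
- die: Bystander, not part of the job: D-shaped strip-steel cutting die, 70 x 62 x 32 mm high, on the bench.
- mallet: Bystander, not part of the job: mallet lying on the bench, 250 mm long.
- tin: Bystander, not part of the job: round tin, 80 mm across, 85 mm high.
- awl: Bystander, not part of the job: awl lying on the bench, 150 mm long.
- spool: Bystander, not part of the job: thread spool standing on end, 60 mm across, 78 mm high.
Mind the look-alikes: they are no part of the job. What is shaped like the part that bears blank0_mid but green, orange or purple is not meant.

How it is judged:
By the outcome, as a careful person would: the job done as asked, in the order asked, and still so for the second after the job is handed in, with the robot touching nothing.
It also fails if it takes over 48 s, if anything falls off the work surface, if the arm or the gripper's body presses on something with over 40 N, if the wrist force passes 120 N, or if a joint passes its speed limit or range.

## Working session

There is one attempt and no reset: what is moved stays moved. The work goes in short steps, Python scripts to look and compute and a tool call to move; the robot and the scene stay as the last step left them, time stands still between calls to the robot, and variables do not carry over. Pictures are saved under pics/ and viewed, and the job is handed in when it is done.

Besides the shell and the picture viewer there is one more tool, called as name(argument=value, ...) on one line, values as JSON. send_rows: Moves the arm, as the interface text tells. Its arguments: {"type":"object","properties":{"motion":{"type":"array","items":{"type":"array"}},"claw":{"type":"number"},"force":{"type":"number"}},"required":["motion"]}

```bash
mkdir -p pics; ls; cat > h.py <<'E'
import numpy as np, cv2
from station import observe, camera, close_job
def grab(name,fn):
    c=camera(name); cv2.imwrite('pics/'+fn,c['pixels'])
    np.savez('pics/'+fn+'.npz',K=c['intrinsics'],k1=c['k1'],E=c['extrinsics']); return c
def load(fn):
    d=np.load('pics/'+fn+'.npz'); return dict(intrinsics=d['K'],k1=float(d['k1']),extrinsics=d['E'],pixels=cv2.imread('pics/'+fn))
def px2w(c,uv,z):
    K=np.array(c['intrinsics'],float);E=np.array(c['extrinsics'],float)
    uv=np.atleast_2d(np.array(uv,float))
    n=cv2.undistortPoints(uv[:,None,:],K,np.array([c['k1'],0,0,0.]),criteria=(3,50,1e-10)) if 0 else cv2.undistortPoints(uv[:,None,:],K,np.array([c['k1'],0,0,0.]))
    n=n[:,0]; d=np.c_[n,np.ones(len(n))]@E[:3,:3].T; o=E[:3,3]
    t=(z-o[2])/d[:,2]; return o+d*t[:,None]
def w2px(c,P):
    K=np.array(c['intrinsics'],float);E=np.linalg.inv(np.array(c['extrinsics'],float))
    P=np.atleast_2d(P)
    r,_=cv2.Rodrigues(E[:3,:3]); return cv2.projectPoints(P.astype(float),r,E[:3,3].copy(),K,np.array([c['k1'],0,0,0.]))[0][:,0]
E
python3 - <<'E'
from h import *
s=observe(); print({k:np.round(v,3) for k,v in s.items()})
for n in('scene','top','wrist'):
    c=grab(n,n+'0.png'); print(n,c['k1'],np.round(c['extrinsics'],3).tolist(),c['intrinsics'])
E
```

```text
pics
{'time_s': np.float64(0.0), 'q': array([ 1.176,  0.494,  1.346,  0.   ,  1.302, -0.096]), 'dq': array([-0.001,  0.001,  0.001, -0.001,  0.001, -0.   ]), 'effort': array([ 1.0000e-03, -8.7882e+01, -3.8185e+01,  7.1000e-02,  5.3000e-02,
       -0.0000e+00]), 'ee_pos': array([0.184, 0.597, 0.23 ]), 'orientation': array([[-0.955,  0.295, -0.   ],
       [ 0.295,  0.955, -0.001],
       [ 0.   , -0.001, -1.   ]]), 'force': array([0.276, 0.05 , 0.53 ]), 'moment': array([-0.029, -0.007,  0.013]), 'width': np.float64(0.091)}
scene -0.16395984817628287 [[-0.702, 0.397, -0.592, 1.355], [0.712, 0.383, -0.588, 0.801], [-0.006, -0.834, -0.551, 0.81], [0.0, 0.0, 0.0, 1.0]] [[547.34732141   0.         319.54621446]
 [  0.         547.34732141 242.25231979]
 [  0.           0.           1.        ]]
top -0.02527666294901222 [[0.002, -0.992, 0.124, 0.398], [-1.0, -0.004, -0.02, 0.018], [0.02, -0.124, -0.992, 1.025], [0.0, 0.0, 0.0, 1.0]] [[435.94857785   0.         317.3090535 ]
 [  0.         435.94857785 241.56963845]
 [  0.           0.           1.        ]]
wrist -0.04630788104302341 [[0.295, 0.915, 0.274, 0.107], [0.955, -0.283, -0.085, 0.621], [-0.001, 0.287, -0.958, 0.385], [0.0, 0.0, 0.0, 1.0]] [[364.40123812   0.         323.15881435]
 [  0.         364.40123812 237.365152  ]
 [  0.           0.           1.        ]]
```

View pics/top0.png

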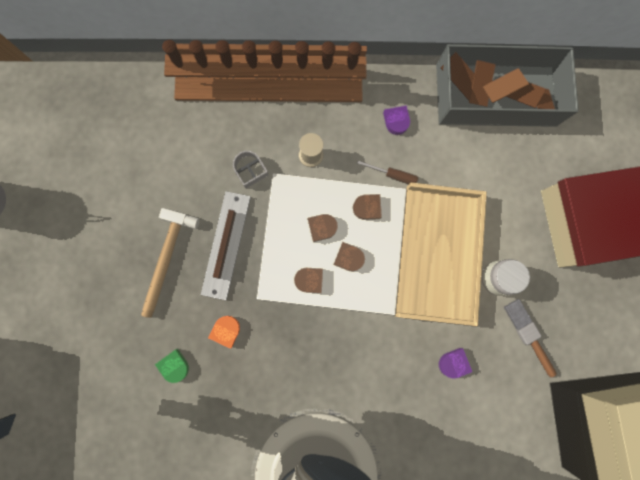

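View pics/scene0.png

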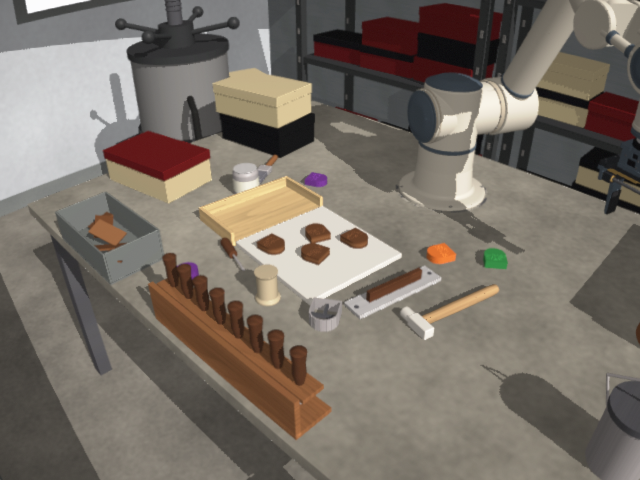

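View pics/wrist0.png

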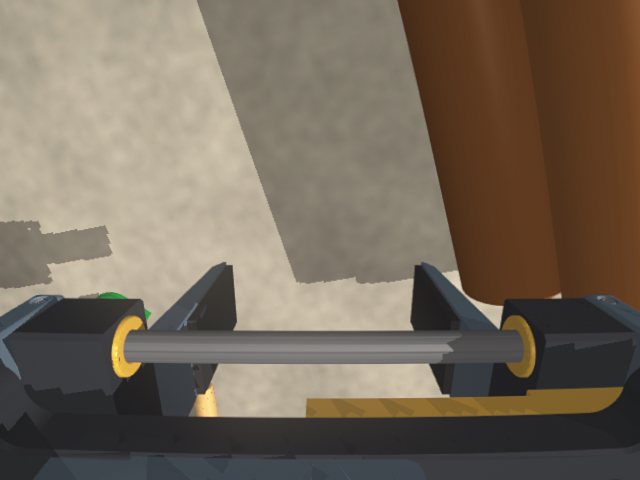

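The top view shows the board around (333,243), the tray at (441,253), the straightedge at (226,246) and the four brown blanks at (367,207), (322,227), (349,257) and (308,280). I'll enlarge it to read the edges.

```bash
python3 - <<'E'
from h import *
c=load('top0.png'); im=c['pixels']
cv2.imwrite('pics/topA.png',cv2.resize(im[170:330,190:350],(800,800)[:2],interpolation=cv2.INTER_CUBIC)[:600*2][:800] if 0 else cv2.resize(im[180:320,190:377],(800,600),interpolation=cv2.INTER_CUBIC))
cv2.imwrite('pics/topB.png',cv2.resize(im[165:335,290:500],(741,600),interpolation=cv2.INTER_CUBIC))
E
```

```text
(no output)
```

View pics/topA.png

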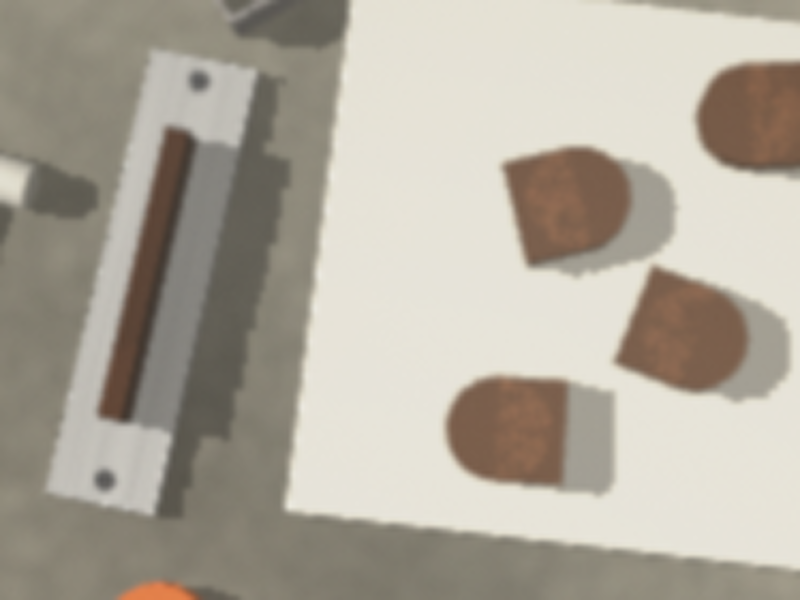

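View pics/topB.png

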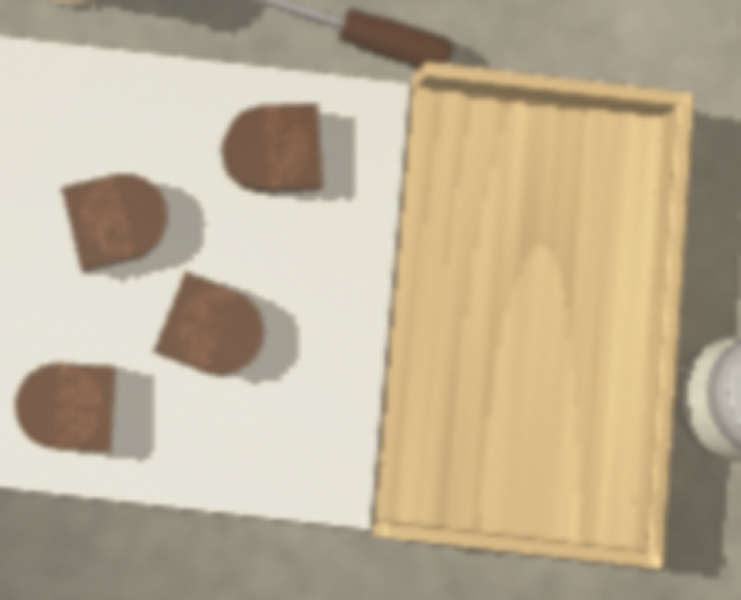

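```bash
python3 - <<'E'
from h import *
c=load('top0.png')
A=lambda L:np.array([[190+(x+.5)/(800/187)-.5,180+(y+.5)/(600/140)-.5] for x,y in L])
B=lambda L:np.array([[290+(x+.5)/(741/210)-.5,165+(y+.5)/(600/170)-.5] for x,y in L])
def show(n,P): print(n,np.round(P[:,:2],4).tolist())
bl=px2w(c,A([(152,50),(258,70),(155,516),(46,491)]),0.010); show('blade',bl)
print(np.linalg.norm(np.diff(np.r_[bl,bl[:1]],axis=0),axis=1), bl.mean(0))
rb=px2w(c,A([(164,127),(190,132),(128,420),(98,416)]),0.038); show('rib top',rb); print(rb.mean(0),np.linalg.norm(np.diff(rb,axis=0),axis=1))
hs=px2w(c,A([(199,80),(104,480)]),0.010);show('holes',hs);print(hs.mean(0))
bd=np.r_[px2w(c,A([(352,-2),(286,511)]),0.015),px2w(c,B([(370,528),(411,84)]),0.015)]; show('board',bd);print(np.linalg.norm(np.diff(np.r_[bd,bd[:1]],axis=0),axis=1),bd.mean(0))
tr=px2w(c,B([(414,64),(692,95),(661,567),(374,534)]),0.042);show('tray',tr);print(np.linalg.norm(np.diff(np.r_[tr,tr[:1]],axis=0),axis=1),tr.mean(0))
im=c['pixels'];hsv=cv2.cvtColor(im,cv2.COLOR_BGR2HSV)
m=((hsv[...,2]<150)&(hsv[...,1]>70)).astype(np.uint8); m[:, :280]=0;m[:,395:]=0;m[:190]=0;m[300:]=0
n,l,st,ce=cv2.connectedComponentsWithStats(m)
for i in range(1,n):
    if st[i,4]>200:
        k=np.argwhere(l==i)[:,::-1]; P=px2w(c,k,0.035); print(ce[i],st[i],np.round(ce[i],1),'rng',P.min(0)[:2].round(3),P.max(0)[:2].round(3),'c',P.mean(0)[:2].round(3))
def ang(a,b): d=(b-a);return np.degrees(np.arctan2(d[1],d[0]))
print('blade long ang',ang(bl[3],bl[0]),ang(bl[2],bl[1]),'holes',ang(hs[1],hs[0]),'board x',ang(bd[1],bd[0]),ang(bd[2],bd[3]),'y',ang(bd[1],bd[2]),ang(bd[0],bd[3]),'tray x',ang(tr[2],tr[1]),ang(tr[3],tr[0]))
E
```

```text
blade [[0.6448, 0.2172], [0.6338, 0.1582], [0.3889, 0.2084], [0.402, 0.2674]]
[0.06002946 0.25008882 0.06045525 0.24798513] [0.51738401 0.21281401 0.01      ]
rib top [[0.5959, 0.2041], [0.5932, 0.19], [0.4391, 0.2187], [0.4412, 0.2345]]
[0.5173331  0.21183651 0.038     ] [0.01425943 0.15672523 0.01596405]
holes [[0.628, 0.1907], [0.408, 0.2364]]
[0.51800006 0.21355675 0.01      ]
board [[0.6738, 0.1063], [0.3918, 0.1375], [0.3572, -0.1798], [0.6535, -0.2136]]
[0.28372284 0.31911025 0.29824143 0.32049982] [ 0.51904471 -0.03738995  0.015     ]
tray [[0.6602, -0.2097], [0.6409, -0.3945], [0.3335, -0.3604], [0.3545, -0.177]]
[0.18584988 0.30924681 0.1846386  0.30743116] [ 0.49726684 -0.28539637  0.042     ]
[367.65438596 206.76666667] [354 195  27  24 570] [367.7 206.8] rng [ 0.578 -0.147] [ 0.632 -0.086] c [ 0.604 -0.118]
[322.29159213 226.5706619 ] [309 215  28  26 559] [322.3 226.6] rng [ 0.526 -0.044] [0.584 0.018] c [ 0.557 -0.013]
[349.61879433 257.43617021] [335 243  29  28 564] [349.6 257.4] rng [ 0.457 -0.106] [ 0.519 -0.042] c [ 0.486 -0.075]
[308.96768402 279.83842011] [295 269  27  24 557] [309.  279.8] rng [ 0.408 -0.01 ] [0.46  0.049] c [0.435 0.017]
blade long ang -11.685629915410068 -11.586998113564842 holes -11.730580467507751 board x -6.3039790649261125 -6.5038695969758535 y -96.22419180263743 -93.62840020276357 tray x -6.335682383708258 -6.110456578435942
```

send_rows(motion=[[[0.022,-0.0255,0],1.1],[[0.022,-0.0255,0],1.1],[[0.022,-0.0255,0],1.1],[[0.022,-0.0255,0],1.1],[[0.022,-0.0255,0],1.1]], claw=0.45, force=40)

```text
time_s: 0.57
ee_pos: [0.2931, 0.4685, 0.2288]
orientation: [[-0.982, 0.191, -0.002], [0.191, 0.982, -0.001], [0.002, -0.001, -1.0]]
force: [0.3, -0.5, -0.6]
width: 0.0608
```

send_rows(motion=[[[0.022,-0.0255,0],0],[[0.022,-0.0255,0],0],[[0.022,-0.0255,0],0],[[0.022,-0.0255,0],0],[[0.022,-0.0255,0],0]])

```text
time_s: 0.98
ee_pos: [0.4065, 0.3336, 0.2283]
orientation: [[-0.982, 0.188, -0.003], [0.188, 0.982, -0.001], [0.003, -0.002, -1.0]]
force: [0.7, 1.4, -0.1]
width: 0.0412
```

send_rows(motion=[[[0.022,-0.0255,0],0],[[0.022,-0.0255,0],0],[[0.022,-0.0255,0],0],[[0.0,0,0],0],[[0.0,0,0],0]])

```text
time_s: 1.4
ee_pos: [0.4788, 0.2474, 0.2279]
orientation: [[-0.981, 0.194, -0.003], [0.194, 0.981, -0.003], [0.002, -0.003, -1.0]]
force: [-0.2, 0.8, 0.8]
width: 0.0411
```

send_rows(motion=[[[0.02,-0.018,-0.03],-0.4],[[0.019,-0.017,-0.03],0],[[0,0,-0.03],0],[[0,0,0],0],[[0.0,0,0],0]])

```text
time_s: 1.82
ee_pos: [0.5188, 0.2136, 0.1367]
orientation: [[-0.98, 0.199, 0.001], [0.199, 0.98, -0.001], [-0.001, -0.0, -1.0]]
force: [0.1, 0.3, 0.3]
width: 0.0414
```

```bash
python3 - <<'E'
from h import *
s=observe(); print(s['ee_pos'],s['orientation'][:,1])
c=grab('wrist','w1.png');grab('scene','s1.png')
print(w2px(c,[[.5175,.2125,.038]]))
E
```

```text
[0.51882022 0.21363194 0.13671256] [ 1.99465467e-01  9.79904786e-01 -3.70137191e-04]
[[320.95397389 242.85732637]]
```

View pics/w1.png

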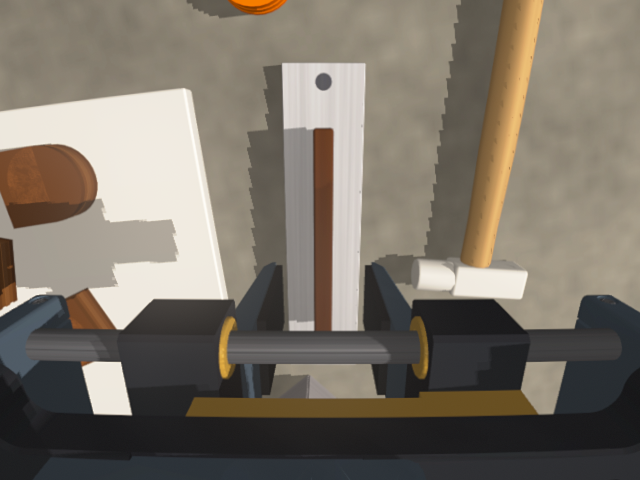

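The rib runs vertically at column 323, midway between the fingers (275 and 372). Going down.

send_rows(motion=[[[-0.001,-0.001,-0.025],0],[[0,0,-0.025],0],[[0,0,-0.025],0],[[0,0,-0.02],0],[[0.0,0,-0.008],0]])

```text
time_s: 2.33
ee_pos: [0.522, 0.2188, 0.043]
orientation: [[-0.981, 0.194, 0.02], [0.194, 0.981, 0.005], [-0.018, 0.009, -1.0]]
force: [-0.6, 0.1, 0.0]
width: 0.0412
```

send_rows(motion=[[[0,0,0],0],[[0,0,0],0]])

```text
time_s: 2.5
ee_pos: [0.522, 0.22, 0.0443]
orientation: [[-0.981, 0.192, 0.02], [0.192, 0.981, 0.006], [-0.018, 0.009, -1.0]]
force: [1.1, -0.0, -0.2]
width: 0.041
```

```bash
python3 - <<'E'
from h import *
s=observe(); print(s['ee_pos'],s['q'],s['dq'],s['force'],s['moment'],s['effort'])
grab('scene','s2.png');grab('wrist','w2.png')
E
```

```text
[0.52196272 0.22004248 0.04426305] [ 2.93723846e-01  6.50517410e-01  1.68733188e+00 -4.19489067e-04
  7.82989050e-01 -1.08335833e+00] [ 0.01079254 -0.01351933 -0.00896466  0.00105481  0.01183503  0.00360643] [ 1.09648597 -0.00757516 -0.19988166] [ 0.03696107  0.02384074 -0.00114485] [-1.06513195e-01 -8.29385519e+01 -2.12639165e+01  2.47191143e-03
 -3.74132534e-01  1.60820477e-03]
```

View pics/s2.png

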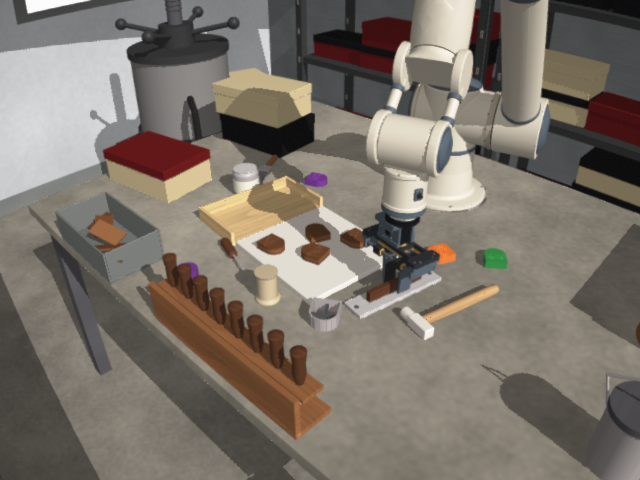

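View pics/w2.png

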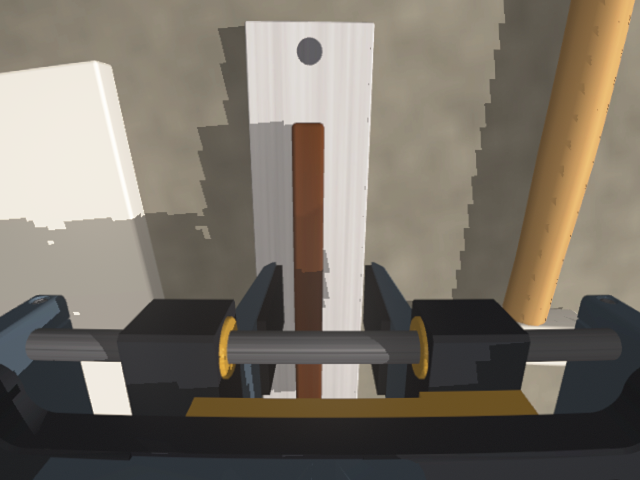

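send_rows(motion=[[[-0.002,-0.004,0],0],[[-0.0025,-0.0035,0],0],[[0,0,0],0]])

```text
time_s: 2.85
ee_pos: [0.5188, 0.2125, 0.0476]
orientation: [[-0.981, 0.192, 0.025], [0.192, 0.981, 0.007], [-0.023, 0.012, -1.0]]
force: [0.1, 0.4, -0.3]
width: 0.0409
```

send_rows(motion=[[[0,0,0],0],[[0,0,0],0],[[0,0,0],0]])

```text
time_s: 3.1
ee_pos: [0.5192, 0.212, 0.0487]
orientation: [[-0.981, 0.193, 0.026], [0.193, 0.981, 0.008], [-0.025, 0.013, -1.0]]
force: [0.3, -0.4, 0.0]
width: 0.0408
```

send_rows(motion=[[[0,0,-0.004],0],[[0,0,-0.004],0],[[0,0,-0.004],0]])

```text
time_s: 3.35
ee_pos: [0.5198, 0.2122, 0.0365]
orientation: [[-0.981, 0.193, 0.028], [0.193, 0.981, 0.008], [-0.026, 0.013, -1.0]]
force: [-0.1, 0.1, 1.0]
width: 0.0415
```

send_rows(motion=[[[0,0,0.025],0],[[0,0,0.025],0],[[0,0,0.025],0],[[0,0,0.025],0]])

```text
time_s: 3.68
ee_pos: [0.5153, 0.2109, 0.1314]
orientation: [[-0.981, 0.193, 0.014], [0.193, 0.981, 0.004], [-0.013, 0.007, -1.0]]
force: [1.1, 0.7, 0.7]
width: 0.0411
```

send_rows(motion=[[[0,0,0],0],[[0,0,0],0]])

```text
time_s: 3.85
ee_pos: [0.5172, 0.2116, 0.1351]
orientation: [[-0.981, 0.193, 0.02], [0.193, 0.981, 0.006], [-0.018, 0.009, -1.0]]
force: [-0.5, 0.1, -0.6]
width: 0.0412
```

send_rows(motion=[[[0,0,0.04],0],[[0,0,0.04],0],[[0,0,0.04],0],[[0,0,0],0],[[0,0,0],0]])

```text
time_s: 4.27
ee_pos: [0.5149, 0.211, 0.2539]
orientation: [[-0.981, 0.192, 0.011], [0.193, 0.981, 0.003], [-0.011, 0.005, -1.0]]
force: [-0.9, -0.2, -0.3]
width: 0.041
```

send_rows(motion=[[[0,0,0],0],[[0,0,0],0],[[0,0,0],0],[[0,0,0],0],[[0,0,0],0]])

```text
time_s: 4.68
ee_pos: [0.5136, 0.2107, 0.2485]
orientation: [[-0.981, 0.193, 0.005], [0.193, 0.981, 0.001], [-0.004, 0.002, -1.0]]
force: [0.4, -0.3, -0.5]
width: 0.0409
```

send_rows(motion=[[[0,0,-0.012],0],[[0,0,-0.012],0],[[0,0,-0.012],0],[[0,0,-0.012],0],[[0,0,-0.012],0]])

```text
time_s: 5.1
ee_pos: [0.5138, 0.2107, 0.1858]
orientation: [[-0.981, 0.193, 0.005], [0.193, 0.981, 0.001], [-0.005, 0.002, -1.0]]
force: [0.6, 0.2, -0.3]
width: 0.0412
```

send_rows(motion=[[[0.001,0.0005,-0.012],0],[[0.001,0,-0.012],0],[[0.001,0,-0.012],0],[[0,0,-0.012],0],[[0,0,-0.012],0]])

```text
time_s: 5.52
ee_pos: [0.5156, 0.2109, 0.1202]
orientation: [[-0.981, 0.193, 0.001], [0.193, 0.981, 0.0], [-0.001, 0.001, -1.0]]
force: [0.3, -0.0, -0.0]
width: 0.0412
```

send_rows(motion=[[[0,0,-0.012],0],[[0,0,-0.012],0],[[0,0,-0.012],0],[[0,0,-0.012],0],[[0,0,-0.012],0]])

```text
time_s: 5.93
ee_pos: [0.5142, 0.2104, 0.0546]
orientation: [[-0.981, 0.193, -0.003], [0.193, 0.981, -0.001], [0.002, -0.001, -1.0]]
force: [0.1, 0.1, 0.5]
width: 0.0409
```

send_rows(motion=[[[0.0015,0.001,-0.011],0],[[0.0015,0.0005,-0.008],0],[[0,0,-0.003],0]])

```text
time_s: 6.18
ee_pos: [0.5161, 0.2116, 0.0286]
orientation: [[-0.981, 0.193, -0.006], [0.193, 0.981, -0.002], [0.006, -0.003, -1.0]]
force: [-0.2, -0.1, -0.1]
width: 0.041
```

send_rows(motion=[[[0,0,0.003],0],[[0,0,0],0],[[0,0,0],0],[[0,0,0],0]], claw=0, force=45)

```text
time_s: 6.52
ee_pos: [0.5164, 0.2117, 0.0318]
orientation: [[-0.981, 0.193, -0.007], [0.193, 0.981, -0.002], [0.006, -0.003, -1.0]]
force: [0.6, 1.0, -0.9]
width: 0.0177
```

send_rows(motion=[[[0,0,0],0],[[0,0,0],0],[[0,0,0],0]])

```text
time_s: 6.77
ee_pos: [0.5166, 0.2118, 0.0327]
orientation: [[-0.981, 0.193, -0.006], [0.193, 0.981, -0.002], [0.005, -0.003, -1.0]]
force: [-0.1, 0.6, -4.3]
width: 0.014
```

send_rows(motion=[[[0,0,0.006],0],[[0,0,0.01],0],[[0,0,0.012],0],[[0,0,0.012],0],[[0,0,0.012],0]])

```text
time_s: 7.18
ee_pos: [0.5145, 0.2111, 0.0869]
orientation: [[-0.981, 0.193, -0.01], [0.193, 0.981, -0.003], [0.01, -0.005, -1.0]]
force: [0.2, 0.6, -3.6]
width: 0.0134
```

```bash
python3 - <<'E'
from h import *
s=observe(); print(s['ee_pos'],s['force'],s['moment'],s['width'])
grab('scene','s3.png');grab('wrist','w3.png');grab('top','t3.png')
E
```

```text
[0.51452476 0.21112665 0.0869365 ] [ 0.16974868  0.5514856  -3.55185919] [ 0.06695214 -0.02331824 -0.02782266] 0.01341429708885217
```

View pics/s3.png

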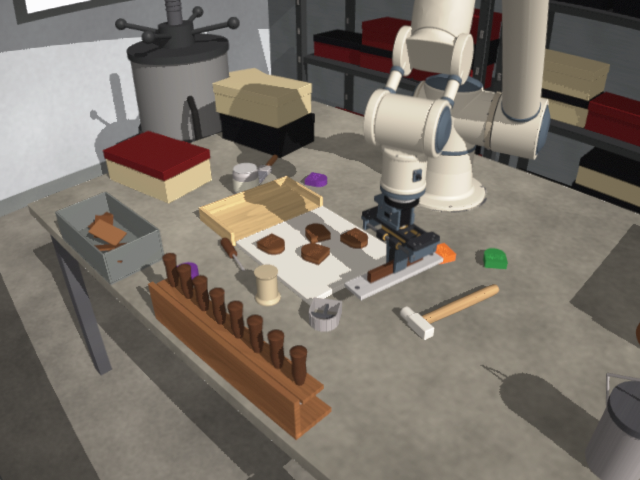

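View pics/w3.png

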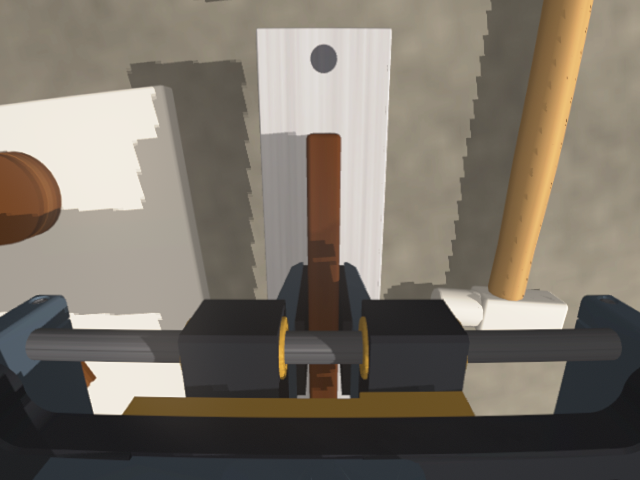

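View pics/t3.png

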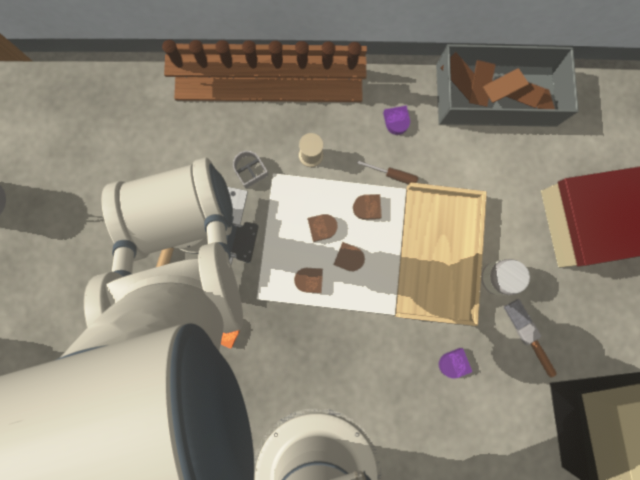

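The straightedge is clear of the bench, level, and gripped at its middle (wrist view: rib at column 323). I'll carry it to just behind the blanks and align it with the board's yaw.

send_rows(motion=[[[0.002,-0.014,0],1.2],[[0.002,-0.014,0],1.2],[[0.002,-0.014,0],1.2],[[0.002,-0.014,0],1.2],[[0.002,-0.014,0],0]])

```text
time_s: 7.75
ee_pos: [0.5236, 0.1411, 0.0849]
orientation: [[-0.995, 0.102, -0.01], [0.102, 0.995, -0.003], [0.01, -0.004, -1.0]]
force: [-0.0, 0.5, -4.2]
width: 0.0135
```

send_rows(motion=[[[0.002,-0.014,0],0],[[0.002,-0.014,0],0],[[0.002,-0.014,0],0],[[0.002,-0.01,0],0],[[0,0,0],0]])

```text
time_s: 8.17
ee_pos: [0.5302, 0.0842, 0.0818]
orientation: [[-0.995, 0.103, -0.015], [0.103, 0.995, -0.004], [0.014, -0.005, -1.0]]
force: [0.8, -0.3, -4.3]
width: 0.0138
```

send_rows(motion=[[[0.004,0,-0.012],-0.35],[[0,0,-0.012],0],[[0,0,0],0]])

```text
time_s: 8.42
ee_pos: [0.5347, 0.0846, 0.0555]
orientation: [[-0.994, 0.112, -0.014], [0.112, 0.994, -0.003], [0.014, -0.005, -1.0]]
force: [-0.6, 0.8, -4.9]
width: 0.0137
```

```bash
python3 - <<'E'
from h import *
s=observe(); print(s['ee_pos'],s['force'],s['moment'],s['width'],s['orientation'].round(4))
grab('scene','s4.png');grab('wrist','w4.png')
c=grab('top','t4.png')
im=c['pixels'];cv2.imwrite('pics/t4c.png',cv2.resize(im[165:335,230:440],(741,600),interpolation=cv2.INTER_CUBIC))
im=cv2.imread('pics/s4.png');cv2.imwrite('pics/s4c.png',cv2.resize(im[170:320,200:460],(780,450),interpolation=cv2.INTER_CUBIC))
E
```

```text
[0.53470957 0.08458248 0.05550146] [-0.64043981  0.83520857 -4.89029353] [ 0.05926854  0.09792319 -0.00981136] 0.013721471496540084 [[-0.9936  0.1116 -0.0145]
 [ 0.1117  0.9937 -0.0033]
 [ 0.014  -0.0049 -0.9999]]
```

View pics/t4c.png

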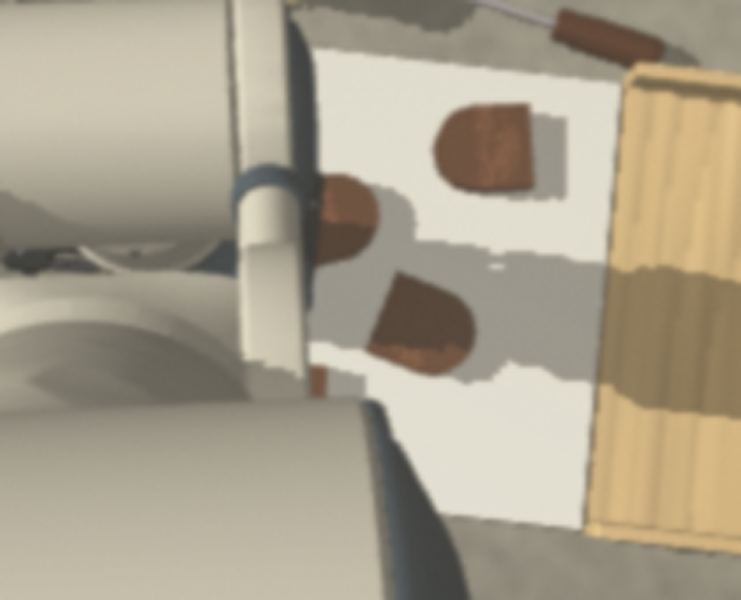

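View pics/s4c.png

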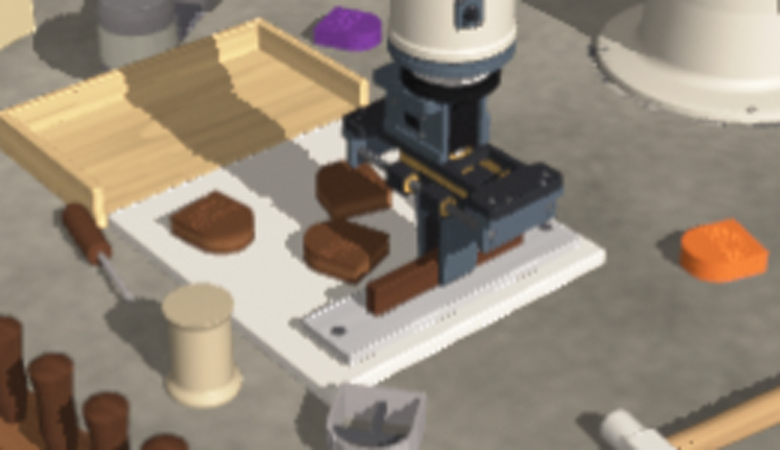

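View pics/w4.png

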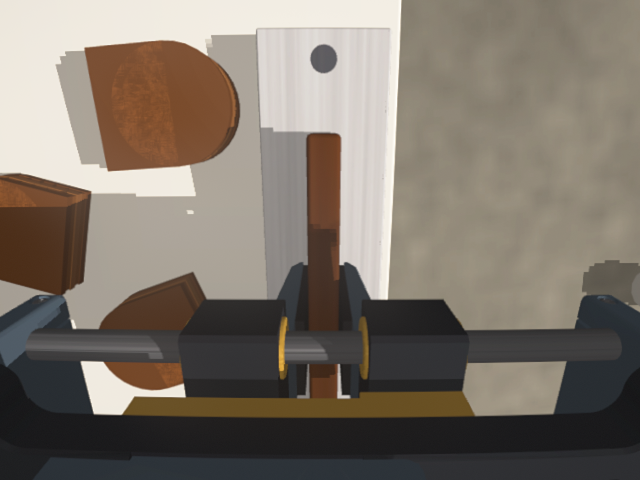

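The blade lies behind all four blanks, clear of them and parallel to the board edge; the nearest blank's rounded end is at (240,105) in the wrist view, about 12 mm ahead of the edge. I'll lower it and start pushing.

send_rows(motion=[[[0,0,-0.003],0],[[0,0,-0.002],0],[[-0.0006,-0.005,0],0],[[-0.0006,-0.005,0],0],[[-0.0006,-0.005,0],0]])

```text
time_s: 8.98
ee_pos: [0.5343, 0.0704, 0.0532]
orientation: [[-0.994, 0.109, -0.01], [0.109, 0.994, -0.003], [0.01, -0.004, -1.0]]
force: [0.7, -0.4, -4.9]
width: 0.0137
```

send_rows(motion=[[[-0.0008,-0.007,0],0],[[-0.0008,-0.007,0],0],[[-0.0008,-0.007,0],0],[[-0.0008,-0.007,0],0],[[-0.0008,-0.007,0],0]])

```text
time_s: 9.4
ee_pos: [0.53, 0.0312, 0.0537]
orientation: [[-0.994, 0.109, -0.009], [0.109, 0.994, -0.003], [0.009, -0.004, -1.0]]
force: [0.2, -0.0, -3.3]
width: 0.0136
```

send_rows(motion=[[[-0.0008,-0.007,-0.001],0],[[-0.0008,-0.007,-0.001],0],[[-0.0008,-0.007,-0.001],0],[[-0.0008,-0.007,0],0],[[-0.0008,-0.007,0],0]])

```text
time_s: 9.82
ee_pos: [0.5256, -0.008, 0.0506]
orientation: [[-0.994, 0.11, -0.009], [0.11, 0.994, -0.003], [0.009, -0.004, -1.0]]
force: [1.0, 1.2, -3.4]
width: 0.014
```

```bash
cat > snap.py <<'E'
from h import *
import sys
n=sys.argv[1]
s=observe(); print(s['time_s'],s['ee_pos'].round(4),s['force'].round(2),s['moment'].round(2),s['width'])
im=grab('scene','s%s.png'%n)['pixels'];grab('wrist','w%s.png'%n)
cv2.imwrite('pics/s%sc.png'%n,cv2.resize(im[160:310,190:450],(780,450),interpolation=cv2.INTER_CUBIC))
im=grab('top','t%s.png'%n)['pixels'];cv2.imwrite('pics/t%sc.png'%n,cv2.resize(im[165:335,290:500],(741,600),interpolation=cv2.INTER_CUBIC))
E
python3 snap.py 5
```

```text
9.8167 [ 0.5256 -0.008   0.0506] [ 1.03  1.18 -3.42] [ 0.37  0.01 -0.03] 0.014032889228424019
```

View pics/s5c.png

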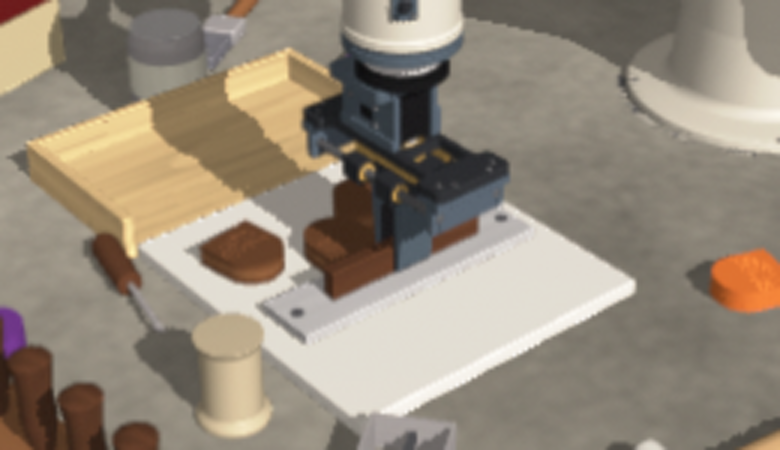

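View pics/w5.png

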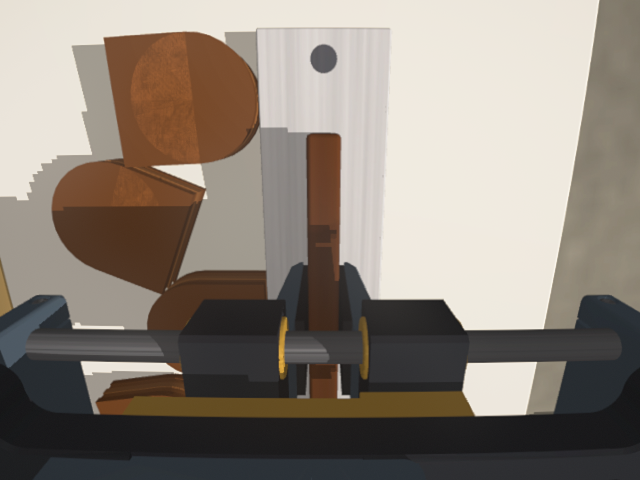

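Two blanks are now against the edge and all four are within its length. Pushing on.

send_rows(motion=[[[-0.0008,-0.007,0],0],[[-0.0008,-0.007,0],0],[[-0.0008,-0.007,0],0],[[-0.0008,-0.007,0],0],[[-0.0008,-0.007,0],0]])

```text
time_s: 10.38
ee_pos: [0.5214, -0.0441, 0.0506]
orientation: [[-0.994, 0.109, -0.009], [0.109, 0.994, -0.002], [0.009, -0.003, -1.0]]
force: [0.2, 3.0, -3.8]
width: 0.0136
```

send_rows(motion=[[[-0.0008,-0.007,0],0],[[-0.0008,-0.007,0],0],[[-0.0008,-0.007,0],0],[[-0.0008,-0.007,0],0],[[-0.0008,-0.007,0],0]])

```text
time_s: 10.8
ee_pos: [0.5167, -0.0834, 0.0506]
orientation: [[-0.994, 0.109, -0.009], [0.109, 0.994, -0.002], [0.009, -0.003, -1.0]]
force: [0.6, 2.0, -4.4]
width: 0.0138
```

```bash
python3 snap.py 6
```

```text
10.8 [ 0.5167 -0.0834  0.0506] [ 0.64  2.03 -4.37] [ 0.3  -0.05  0.05] 0.013818471151537576
```

View pics/s6c.png

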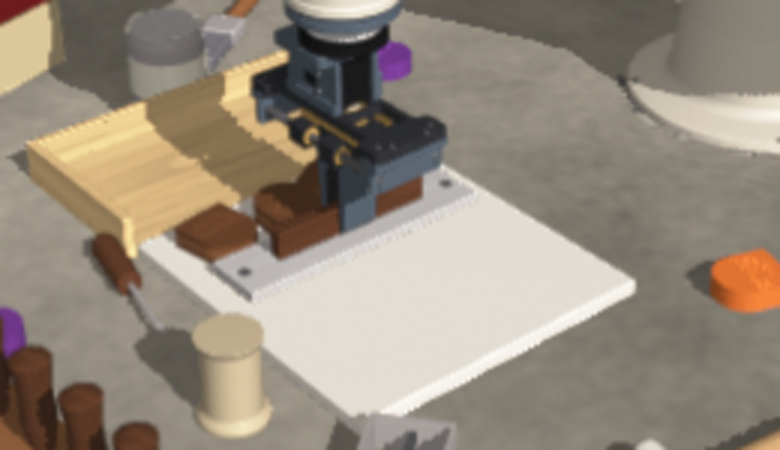

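View pics/w6.png

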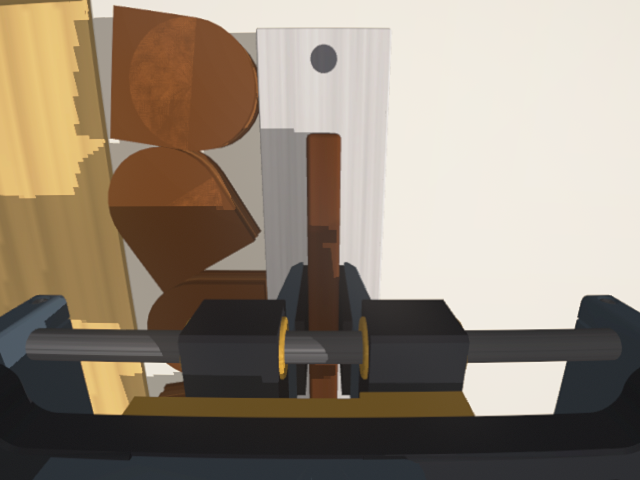

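View pics/t6c.png

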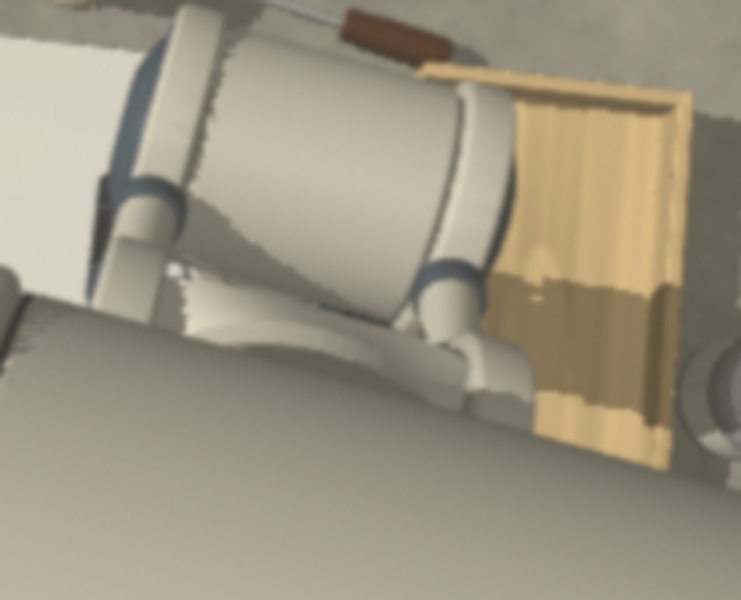

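```bash
python3 - <<'E'
from h import *
c=load('w6.png'); B=np.array([.523,-.038]);t=np.radians(-6.25);ex=np.array([np.cos(t),np.sin(t)]);ey=np.array([-np.sin(t),np.cos(t)])
for n,uv,z in [('corner',(113,5),.035),('corner2',(200,17),.035),('bladeend',(257,28),.027),('bladeend2',(389,28),.027),('boardedge',(135,280),.015),('boardedge2',(92,10),.015)]:
    p=px2w(c,uv,z)[0,:2]; print(n,p.round(4),((p-B)@ex).round(4),((p-B)@ey).round(4))
E
```

```text
corner [ 0.3749 -0.1585] -0.1341 -0.136
corner2 [ 0.3846 -0.1222] -0.1284 -0.0988
bladeend [ 0.3897 -0.0999] -0.1258 -0.0761
bladeend2 [ 0.3962 -0.0417] -0.1257 -0.0175
boardedge [ 0.5061 -0.1916] -0.0001 -0.1545
boardedge2 [ 0.3681 -0.1791] -0.1386 -0.1572
```

send_rows(motion=[[[-0.0006,-0.007,0],0],[[-0.0006,-0.007,0],0],[[-0.0006,-0.007,0],0],[[-0.0006,-0.007,0],0],[[-0.0006,-0.007,0],0]])

```text
time_s: 11.37
ee_pos: [0.5135, -0.1193, 0.0506]
orientation: [[-0.994, 0.108, -0.009], [0.108, 0.994, -0.002], [0.009, -0.003, -1.0]]
force: [0.9, 1.7, -3.4]
width: 0.0132
```

```bash
python3 snap.py 7
```

```text
11.3667 [ 0.5135 -0.1193  0.0506] [ 0.91  1.72 -3.36] [ 0.32 -0.1  -0.03] 0.013247564429520166
```

View pics/s7c.png

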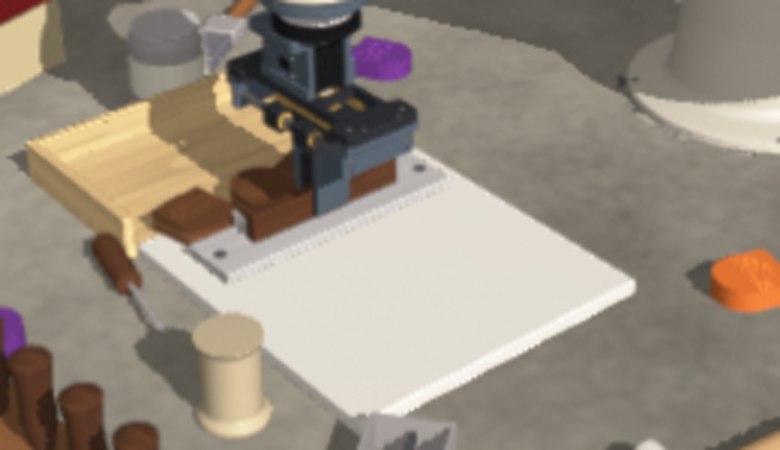

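View pics/w7.png

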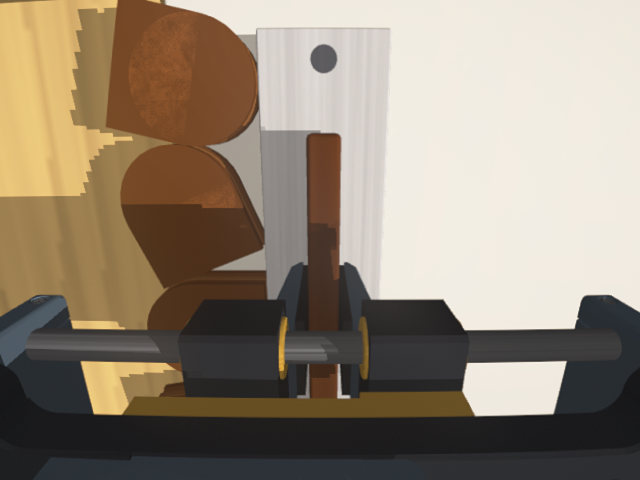

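send_rows(motion=[[[-0.0002,-0.007,0],0],[[-0.0002,-0.007,0],0],[[-0.0002,-0.007,0],0],[[-0.0002,-0.007,0],0],[[-0.0002,-0.007,0],0]])

```text
time_s: 11.93
ee_pos: [0.5121, -0.1558, 0.0506]
orientation: [[-0.994, 0.107, -0.01], [0.107, 0.994, -0.001], [0.01, -0.002, -1.0]]
force: [0.1, 1.5, -4.6]
width: 0.0136
```

```bash
python3 snap.py 8
```

```text
11.9333 [ 0.5121 -0.1558  0.0506] [ 0.06  1.47 -4.65] [ 0.29 -0.05 -0.05] 0.013555862615080344
```

View pics/s8c.png

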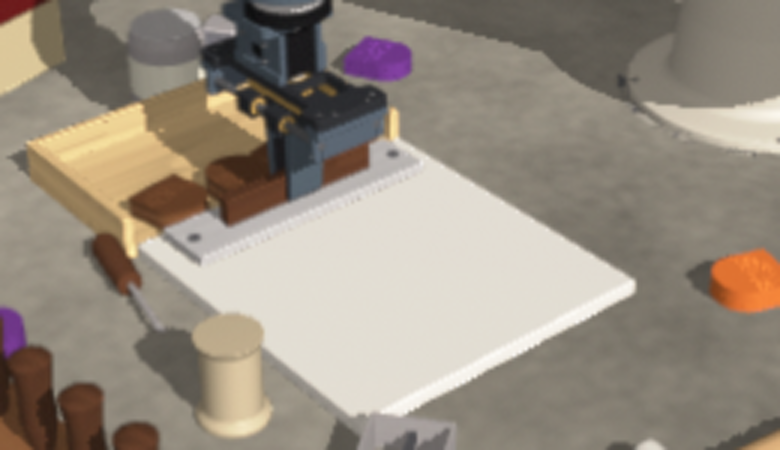

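View pics/w8.png

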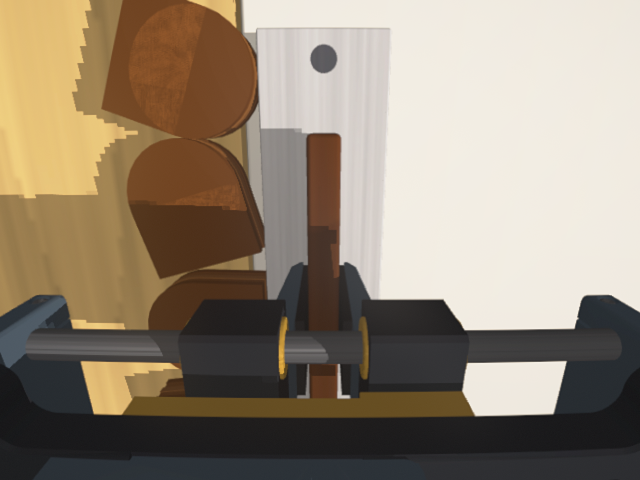

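send_rows(motion=[[[-0.0004,-0.0065,0],0],[[-0.0004,-0.0065,0],0],[[-0.0004,-0.0065,0],0],[[-0.0004,-0.0065,0],0],[[-0.0004,-0.006,0],0]])

```text
time_s: 12.5
ee_pos: [0.5097, -0.189, 0.0504]
orientation: [[-0.994, 0.107, -0.011], [0.107, 0.994, -0.001], [0.011, -0.002, -1.0]]
force: [-0.4, 1.1, -3.1]
width: 0.0136
```

```bash
python3 snap.py 9
```

```text
12.5 [ 0.5097 -0.189   0.0504] [-0.4   1.09 -3.06] [ 0.34 -0.03  0.02] 0.013579553193480129
```

View pics/s9c.png

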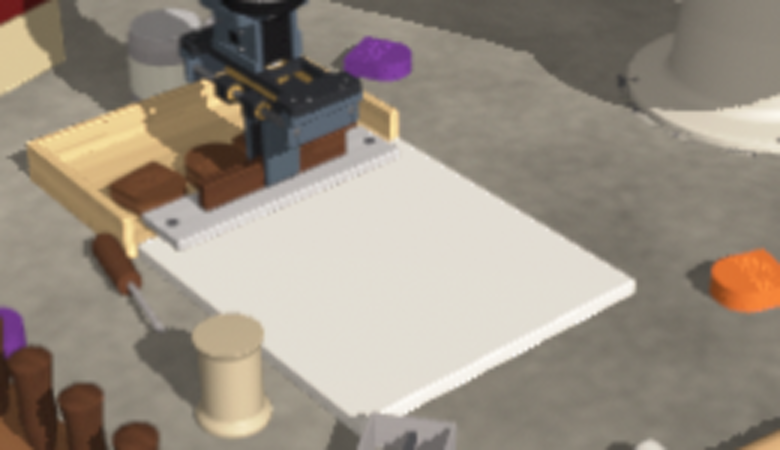

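View pics/w9.png

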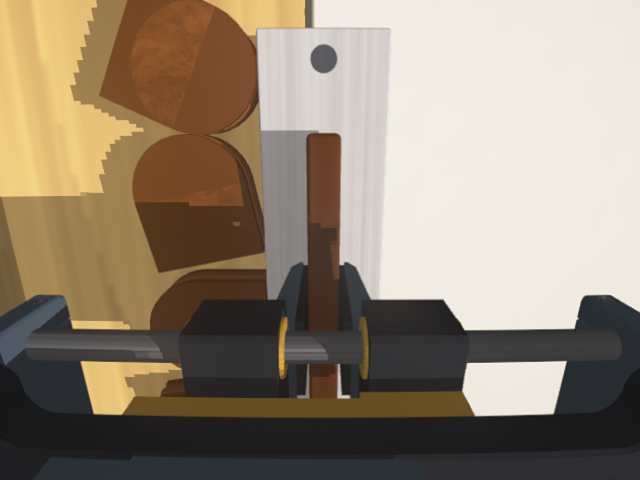

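All four blanks are past the tray's open edge: the edge is at column 308, the blade front at column 262, roughly 20 mm further in. Backing away now.

send_rows(motion=[[[0,0,0],0],[[0.0007,0.006,0],0],[[0.0012,0.011,0],0],[[0.0012,0.011,0],0],[[0.0012,0.011,0],0]])

```text
time_s: 13.07
ee_pos: [0.5142, -0.1478, 0.0504]
orientation: [[-0.994, 0.11, -0.01], [0.11, 0.994, -0.001], [0.01, -0.002, -1.0]]
force: [0.0, -0.2, -3.8]
width: 0.0138
```

send_rows(motion=[[[0.0012,0.012,0],0],[[0.0012,0.012,0],0],[[0.0012,0.012,0],0],[[0.0012,0.012,0],0],[[0.0012,0.012,0],0]])

```text
time_s: 13.48
ee_pos: [0.5202, -0.0786, 0.0505]
orientation: [[-0.994, 0.107, -0.011], [0.107, 0.994, -0.001], [0.011, -0.002, -1.0]]
force: [-0.0, 0.4, -3.9]
width: 0.014
```

send_rows(motion=[[[0.0012,0.012,0],0],[[0.0012,0.012,0],0],[[0.0012,0.012,0],0],[[0,0,0],0]])

```text
time_s: 13.82
ee_pos: [0.5233, -0.034, 0.0506]
orientation: [[-0.995, 0.103, -0.011], [0.103, 0.995, -0.0], [0.011, -0.001, -1.0]]
force: [-0.4, -0.2, -4.4]
width: 0.0142
```

```bash
python3 snap.py 10
```

```text
13.8167 [ 0.5233 -0.034   0.0506] [-0.43 -0.21 -4.35] [0.02 0.05 0.01] 0.014217066828828543
```

View pics/s10c.png

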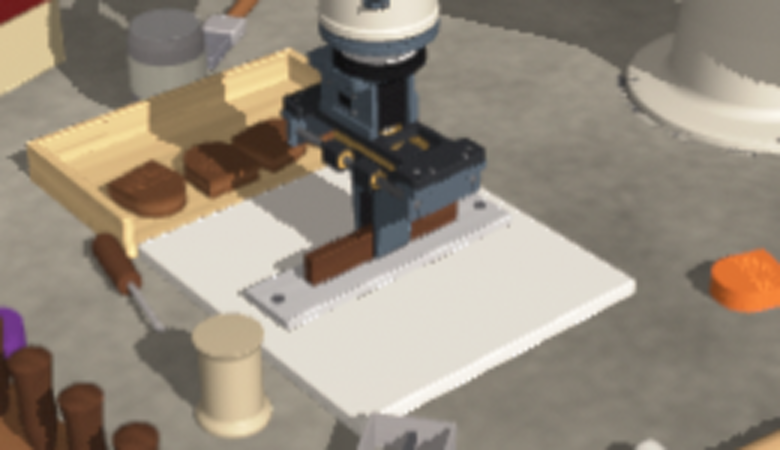

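View pics/w10.png

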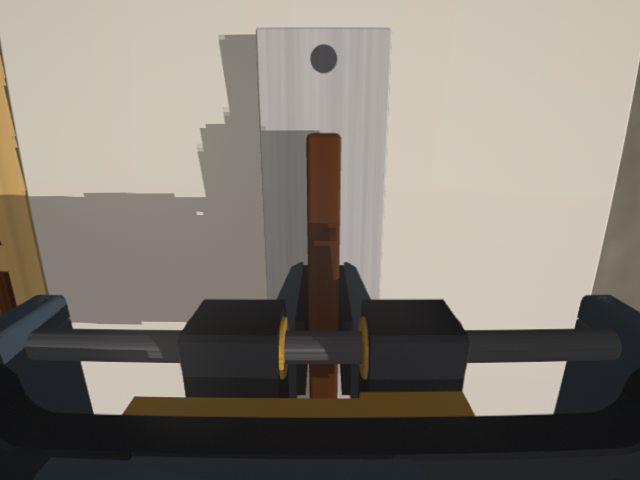

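View pics/t10c.png

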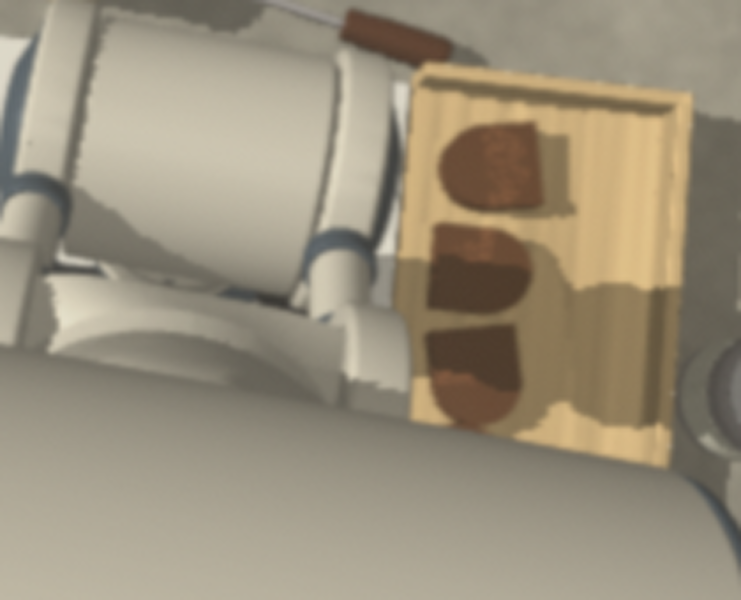

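Three blanks are visible flat inside the tray (the fourth is hidden by the arm) and the blade is over the middle of the board. Lowering it onto the board.

send_rows(motion=[[[0,0,-0.001],0],[[0,0,-0.001],0],[[0,0,-0.001],0]])

```text
time_s: 14.22
ee_pos: [0.5236, -0.0375, 0.0476]
orientation: [[-0.994, 0.104, -0.011], [0.104, 0.995, -0.001], [0.01, -0.002, -1.0]]
force: [0.1, 0.8, -2.8]
width: 0.0136
```

send_rows(motion=[[[0,0,-0.0005],0],[[0,0,-0.0005],0]])

```text
time_s: 14.38
ee_pos: [0.5236, -0.0378, 0.047]
orientation: [[-0.994, 0.106, -0.01], [0.106, 0.994, -0.0], [0.01, -0.001, -1.0]]
force: [-6.1, 9.3, 26.6]
width: 0.0136
```

send_rows(motion=[[[0,0,0.0004],0],[[0,0,0],0]])

```text
time_s: 14.55
ee_pos: [0.5237, -0.0382, 0.0477]
orientation: [[-0.994, 0.106, -0.01], [0.106, 0.994, -0.0], [0.01, -0.001, -1.0]]
force: [0.5, 0.6, -5.3]
width: 0.0139
```

send_rows(motion=[[[0,0,0],0],[[0,0,0],0],[[0,0,0],0],[[0,0,0],0]], claw=0.4)

```text
time_s: 14.88
ee_pos: [0.5242, -0.039, 0.0479]
orientation: [[-0.994, 0.107, -0.009], [0.107, 0.994, -0.001], [0.009, -0.002, -1.0]]
force: [0.0, -0.2, -0.4]
width: 0.0356
```

Released. Next I'll go straight up, then clear of the view.

send_rows(motion=[[[0,0,0.008],0],[[0,0,0.012],0],[[0,0,0.02],0],[[0,0,0.025],0],[[0,0,0.025],0]])

```text
time_s: 15.3
ee_pos: [0.521, -0.0386, 0.1385]
orientation: [[-0.994, 0.108, -0.018], [0.108, 0.994, 0.001], [0.018, -0.001, -1.0]]
force: [1.3, 0.7, 0.2]
width: 0.0365
```

send_rows(motion=[[[0,0.01,0.03],0],[[0,0.03,0.02],0],[[0,0.03,0],0],[[0,0.03,0],0],[[0,0.03,0],0]])

```text
time_s: 15.72
ee_pos: [0.5233, 0.0908, 0.2007]
orientation: [[-0.993, 0.115, -0.005], [0.115, 0.993, -0.001], [0.005, -0.001, -1.0]]
force: [0.5, 0.1, 0.4]
width: 0.0363
```

send_rows(motion=[[[0,0.035,0],0],[[0,0.035,0],0],[[-0.01,0.035,0],0],[[-0.02,0.03,0],0],[[-0.02,0.03,0],0]])

```text
time_s: 16.13
ee_pos: [0.474, 0.2637, 0.205]
orientation: [[-0.993, 0.117, 0.001], [0.117, 0.993, 0.001], [-0.001, 0.001, -1.0]]
force: [0.4, 0.6, 0.1]
width: 0.0365
```

send_rows(motion=[[[-0.02,0.03,0],0],[[-0.02,0.03,0],0],[[-0.02,0.03,0],0],[[0,0,0],0],[[0,0,0],0]])

```text
time_s: 16.55
ee_pos: [0.4058, 0.3631, 0.2084]
orientation: [[-0.994, 0.111, 0.002], [0.111, 0.994, 0.003], [-0.002, 0.003, -1.0]]
force: [-0.4, 0.4, 0.2]
width: 0.0366
```

```bash
python3 snap.py 11
```

```text
16.55 [0.4058 0.3631 0.2084] [-0.41  0.4   0.18] [ 0.02  0.02 -0.05] 0.0366265249875917
```

View pics/s11.png

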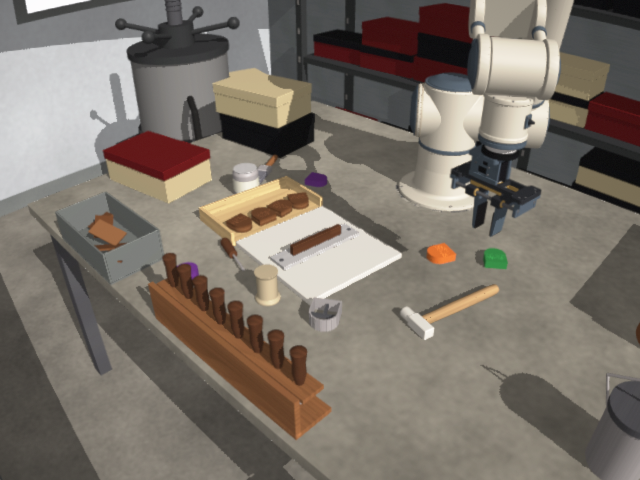

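View pics/t11.png

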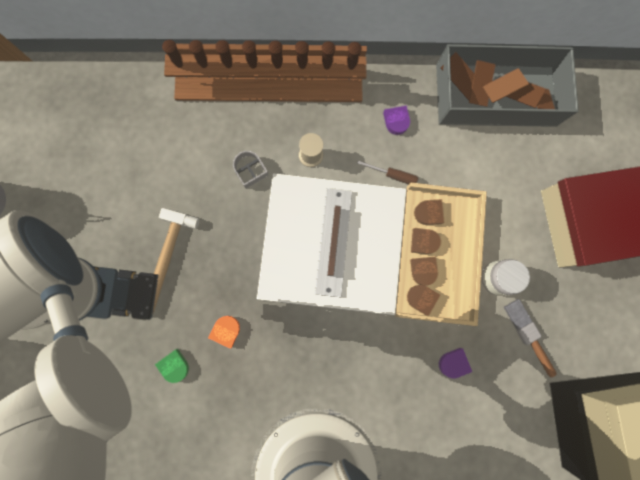

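View pics/t11c.png

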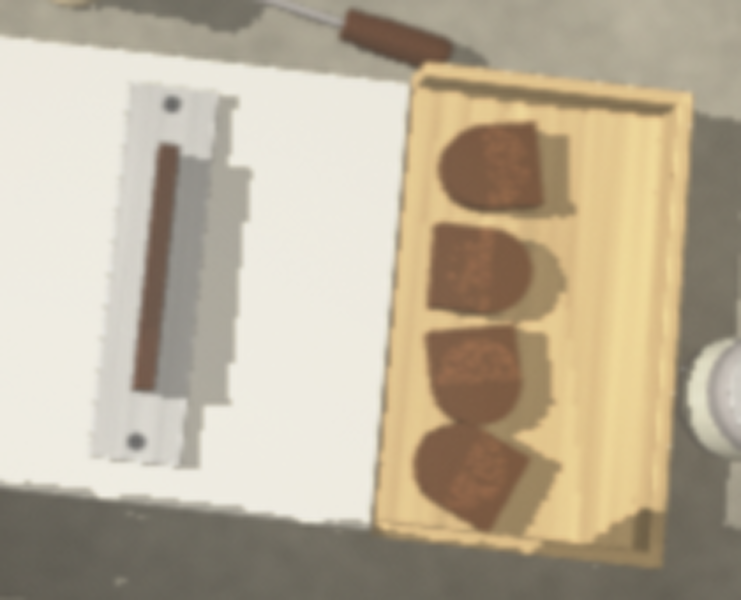

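```bash
python3 - <<'E'
from h import *
c=load('t11.png'); B=np.array([.523,-.038]);t=np.radians(-6.25);ex=np.array([np.cos(t),np.sin(t)]);ey=np.array([-np.sin(t),np.cos(t)])
f=lambda x,y:(290+(x+.5)/(741/210)-.5,165+(y+.5)/(600/170)-.5)
for n,p,z in [('corner',(489,530),.032),('b3 near',(414,468),.032),('b2 near',(426,333),.032),('b1',(428,306),.032),('b0',(438,170),.032)]:
    P=px2w(c,f(*p),z)[0,:2];print(n,((P-B)@ex).round(4),((P-B)@ey).round(4))
a=load('top0.png')['pixels'];b=c['pixels'];d=cv2.absdiff(a,b).max(2)
for n,(x0,y0,x1,y1) in dict(die=(230,148,270,188),spool=(296,130,326,168),awl=(355,158,420,186),tin=(484,254,532,300),mallet=(155,205,205,240)).items(): print(n,(d[y0:y1,x0:x1]>40).sum())
print(close_job())
E
```

```text
corner -0.142 -0.2321
b3 near -0.108 -0.1805
b2 near -0.0202 -0.1808
b1 -0.0024 -0.1806
b0 0.0883 -0.1796
die 0
spool 0
awl 0
tin 0
mallet 0
the job is handed in; nothing more can be done
None
```

The job is done and handed in at about 17 s of the 48 s allowed. I took the straightedge by its rib and set it down behind the four blanks. I then pushed them together across the board into the tray, laid the straightedge flat in the middle of the board and let go.

**Last checks, from the top and scene pictures:**
- **Blanks:** all four lie flat in the tray. Their nearest points are about 20 mm past the board's edge, so at least 15 mm past the tray's open edge even if the gap is the full 5 mm. One corner of the end blank is about 4 mm from the side rim.
- **Straightedge:** it lies flat and wholly on the board, with the gripper clear of it.
- **Other things on the bench:** in the top view the die, spool, awl, tin and mallet head show no change from the first picture. The mallet handle and the coloured look-alikes I judged by eye only, and they look unmoved.

**What went wrong on the way:**
- **First descent:** a fast descent to the rib drifted about 7 mm and tilted the tool slightly. I went back up and came down again more slowly before gripping.
- **Contact force:** laying the straightedge down briefly pressed on the board with about 27 N, the largest force reported by any move and within the limits.

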